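Pack the turntable set-up pieces into the tray in reverse order

ROBOT

A 7-joint arm with a two-finger parallel gripper is mounted at the origin on the work surface. World frame = base frame: x ahead of the robot, y to its left, z up, the work surface at z = 0. Lengths are in mm, angles in rad, forces in N, time in s.
With the tool pointing down it reaches from about 425 to 875 mm from the base axis. Payload 8.4 kg.
Tool frame: the origin (TCP) lies midway between the tips of the shut fingers; the grasp point (between the pads) lies 19 mm behind it (env.pinch_z is the distance from the TCP to the grasp point, in mm); z points along the fingers, y is the line along which they close (so a half turn about z gives the same grasp; the last joint's range is limited). The gripper opens to 85 mm and grips with 20 to 120 N. Pads are 22 mm wide; open, the fingers measure 114 mm over their backs; the gripper's body (76 mm by 85 mm) begins 54 mm behind the grasp point. The pads swing forward as they close: fully open they stand 13 mm farther back than shut.
Start: joints at [1.247, 0.333, 0.04, 1.465, -0.013, 1.343, -0.059], TCP at [144.872, -633.621, 231.308] pointing down, gripper open.
Joint ranges: [-2.58, 2.58], [-0.38, 2.09], [-1.3, 1.39], [0.25, 2.4], [-1.5, 4.64], [0.08, 2.09], [-2.65, 2.65]. Speed limits (rad/s): [2.22, 2.22, 2.79, 2.79, 3.14, 3.14, 3.14].

INTERFACE

Orientations are given as [roll, pitch, yaw] about the fixed x, y, z axes, in that order (R = Rz(yaw) Ry(pitch) Rx(roll)).
In Python, from plant import sensors, capture, workorder, env gives the robot as it stands.
- The arm moves only by the tool jog_arm, never from a script. Its argument "steps" is one flat list of numbers, 7 for each row, row after row: the shift along the tool's x, y, z in parts of the range, where 1.0 means 800 mm, then the turn, a rotation vector about the tool's x, y, z in fractions of the full range, 1 being 120 degrees, then the finger opening in cm, from 0 to 8.54. A call has 1 to 12 rows; each row is the pose to reach, as a shift and turn from the pose commanded when the call began, along the tool's axes at that moment; what a row does not reach only later rows make up. A row lasts 1/8 s, in which the tool goes at most 62.5 mm and 10.7 degrees, less where a joint would pass 70% of its speed; a pose out of reach is approached as far as the arm can. A call with a gripper value outside its range is refused whole. The fingers move at their own pace and stop on an object; "squeeze" is the grip in N (left out, the last holds). Time passes only in rows, so rows that repeat a pose let the fingers close. It gives the time, the measured TCP pose, the force, the opening and the grip force at its end, in the units of the state.
- sensors.observe(): the state, without advancing time (a new reading comes with each control period).
- capture(name): name is "scene" or "top" or "wrist"; returns a dict with "frame" (420x560x3 uint8, red, green, blue), "depth" (420x560 float32, mm along the optical axis (not along the pixel's ray), 0 where there is no reading), "intrinsics" (3x3 intrinsics, pixels), "T" (4x4, takes a point from camera to world coordinates); the wrist camera has in their place "tool_from_camera" (4x4, takes a point from camera to tool coordinates, whose origin is the TCP and whose axes are the flange's). Camera axes: x right, y down, z forward; pixel columns grow to the right and rows downward; lengths in mm; the calibration is good to about 2 mm. A picture is of the moment at which its call begins: read the wrist's pose just before it.
- workorder.hand_in(): hands the job in; it is judged then, once.
The state is a dict: "time_s": time; "joints": joint angles; "joint_velocities": joint speeds; "joint_efforts": joint torques, N m; "ee_pos": TCP position; "ee_rot": TCP orientation; "wrist_force": force on the tool from outside, world axes, zero at the start; "wrist_torque": the same for the moment, N m; "gripper_width": finger opening in mm; "grip_force": force on a finger pad.
Only numpy, scipy, OpenCV 4.12 (cv2) and the standard library are available. Lean on these libraries where they do the work, as an engineer would, in place of code of your own. Each camera call takes 0.05 s, during which the arm holds its last target. There are 200 camera calls.

TASK

Pack away the turntable set-up pieces: move the four that stand on cork pads on the wooden rack (the steel record weight, the headshell on its black post, the square wooden stylus box and the brass centring cone) into the four wide pockets of the white tray, in reverse order, so that the piece now leftmost on the rack ends in the rightmost wide pocket, and so on along the row (both seen from the same side). Stand each one upright flat on the floor of its pocket, tip none of them over on the way, and leave the green glass jar at the end of the rack where it is.

Things in the scene. Friction and masses are not known exactly. Their poses are not given: they have to be found in the camera images.
- weight: Round steel record weight: 50 mm in diameter up to 30 mm height, then a knob 32 mm in diameter to 37 mm. 0.3 kg. Origin: centre of its underside; z up.
- headshell: Silver turntable headshell standing upright in a round black storage post. Post 36 mm in diameter and 32 mm high (grip here); above it a thin neck and the flat headshell, 8 x 18 mm with a small finger lift at its side reaching 19 mm from the axis, up to 64 mm. 0.08 kg. Origin: centre of its underside; z up.
- box: Square dark wooden stylus box with a brass catch, 40 x 40 mm, 36 mm high. 0.07 kg. Its x and y axes are square to its sides; it stands up to 15 degrees askew to the row. Origin: centre of its underside; z up.
- cone: Brass centring cone for large-hole records: a cylinder 38 mm in diameter up to 28 mm height, then a cone that narrows to 10 mm at the top, 46 mm. 0.18 kg. Origin: centre of its underside; z up.
- pad_weight: A square cork pad, 60 x 60 x 5 mm, fixed on the wooden rack (a plank 12 mm thick, 90 mm deep), on which the record weight stands at the start. Origin: centre of its underside, 12 mm above the table; y runs along the row, to the left as seen from the robot (up to 7 degrees askew). The four alike pads lie in a row 72 mm apart; their order changes from start to start.
- pad_headshell: A square cork pad, 60 x 60 x 5 mm, fixed on the wooden rack (a plank 12 mm thick, 90 mm deep), on which the headshell stands at the start. Origin: centre of its underside, 12 mm above the table; y runs along the row, to the left as seen from the robot (up to 7 degrees askew). The four alike pads lie in a row 72 mm apart; their order changes from start to start.
- pad_box: A square cork pad, 60 x 60 x 5 mm, fixed on the wooden rack (a plank 12 mm thick, 90 mm deep), on which the stylus box stands at the start. Origin: centre of its underside, 12 mm above the table; y runs along the row, to the left as seen from the robot (up to 7 degrees askew). The four alike pads lie in a row 72 mm apart; their order changes from start to start.
- pad_cone: A square cork pad, 60 x 60 x 5 mm, fixed on the wooden rack (a plank 12 mm thick, 90 mm deep), on which the cone stands at the start. Origin: centre of its underside, 12 mm above the table; y runs along the row, to the left as seen from the robot (up to 7 degrees askew). The four alike pads lie in a row 72 mm apart; their order changes from start to start.
- tray: White plastic tray, fixed; walls 13 mm high, 4 mm thick; floor 4 mm thick. Origin: underside, middle of the four wide pockets; y runs along them to the left as seen from the robot, x away from it (up to 7 degrees askew). Wide pockets: 84 (x) by 68 mm (y) inside, centres at y = +108, +36, -36, -108 mm. A narrow fifth (y = +168) holds a small brush, not used. It lies before or behind the rack.
- jar: Green glass jar with a black twist cap, 42 mm in diameter, 55 mm high, loose at the right-hand end of the wooden rack, about 76 mm beyond the last pad. To be left alone. Origin: centre of its underside.
Mind the look-alikes: they are no part of the job. Leave any blue or purple look-alike of the headshell alone.

How it is judged (in metres and radians):
At the end, for the whole second after the job is handed in: Each piece stands in the wide pocket that reverses the order of the cork pads (leftmost pad, rightmost pocket): within 20 mm of its centre along the row and 28 mm across, underside under 10 mm above the tray's, tilt under 0.1 rad, slower than 20 mm/s; the jar within 20 mm of its start (((y of each of pad_headshell, pad_box, pad_cone in the frame of pad_weight below 0 m and y of weight in the frame of tray between -0.128 and -0.088 m) or (y of pad_headshell in the frame of pad_weight above 0 m and y of each of pad_box, pad_cone in the frame of pad_weight below 0 m and y of weight in the frame of tray between -0.056 and -0.016 m) or (y of each of pad_headshell, pad_cone in the frame of pad_weight below 0 m and y of pad_box in the frame of pad_weight above 0 m and y of weight in the frame of tray between -0.056 and -0.016 m) or (y of each of pad_headshell, pad_box in the frame of pad_weight below 0 m and y of pad_cone in the frame of pad_weight above 0 m and y of weight in the frame of tray between -0.056 and -0.016 m) or (y of each of pad_headshell, pad_box in the frame of pad_weight above 0 m and y of pad_cone in the frame of pad_weight below 0 m and y of weight in the frame of tray between 0.016 and 0.056 m) or (y of each of pad_headshell, pad_cone in the frame of pad_weight above 0 m and y of pad_box in the frame of pad_weight below 0 m and y of weight in the frame of tray between 0.016 and 0.056 m) or (y of pad_headshell in the frame of pad_weight below 0 m and y of each of pad_box, pad_cone in the frame of pad_weight above 0 m and y of weight in the frame of tray between 0.016 and 0.056 m) or (y of each of pad_headshell, pad_box, pad_cone in the frame of pad_weight above 0 m and y of weight in the frame of tray between 0.088 and 0.128 m)) and x of weight in the frame of tray between -0.028 and 0.028 m and z of weight in the frame of tray between 0 and 0.01 m and angle between each of weight, headshell, box, cone's own z axis and vertical below 0.1 rad and linear speed of each of weight, headshell, box, cone below 0.02 m/s and ((y of each of pad_weight, pad_box, pad_cone in the frame of pad_headshell below 0 m and y of headshell in the frame of tray between -0.128 and -0.088 m) or (y of pad_weight in the frame of pad_headshell above 0 m and y of each of pad_box, pad_cone in the frame of pad_headshell below 0 m and y of headshell in the frame of tray between -0.056 and -0.016 m) or (y of each of pad_weight, pad_cone in the frame of pad_headshell below 0 m and y of pad_box in the frame of pad_headshell above 0 m and y of headshell in the frame of tray between -0.056 and -0.016 m) or (y of each of pad_weight, pad_box in the frame of pad_headshell below 0 m and y of pad_cone in the frame of pad_headshell above 0 m and y of headshell in the frame of tray between -0.056 and -0.016 m) or (y of each of pad_weight, pad_box in the frame of pad_headshell above 0 m and y of pad_cone in the frame of pad_headshell below 0 m and y of headshell in the frame of tray between 0.016 and 0.056 m) or (y of each of pad_weight, pad_cone in the frame of pad_headshell above 0 m and y of pad_box in the frame of pad_headshell below 0 m and y of headshell in the frame of tray between 0.016 and 0.056 m) or (y of pad_weight in the frame of pad_headshell below 0 m and y of each of pad_box, pad_cone in the frame of pad_headshell above 0 m and y of headshell in the frame of tray between 0.016 and 0.056 m) or (y of each of pad_weight, pad_box, pad_cone in the frame of pad_headshell above 0 m and y of headshell in the frame of tray between 0.088 and 0.128 m)) and x of headshell in the frame of tray between -0.028 and 0.028 m and z of headshell in the frame of tray between 0 and 0.01 m and ((y of each of pad_weight, pad_headshell, pad_cone in the frame of pad_box below 0 m and y of box in the frame of tray between -0.128 and -0.088 m) or (y of pad_weight in the frame of pad_box above 0 m and y of each of pad_headshell, pad_cone in the frame of pad_box below 0 m and y of box in the frame of tray between -0.056 and -0.016 m) or (y of each of pad_weight, pad_cone in the frame of pad_box below 0 m and y of pad_headshell in the frame of pad_box above 0 m and y of box in the frame of tray between -0.056 and -0.016 m) or (y of each of pad_weight, pad_headshell in the frame of pad_box below 0 m and y of pad_cone in the frame of pad_box above 0 m and y of box in the frame of tray between -0.056 and -0.016 m) or (y of each of pad_weight, pad_headshell in the frame of pad_box above 0 m and y of pad_cone in the frame of pad_box below 0 m and y of box in the frame of tray between 0.016 and 0.056 m) or (y of each of pad_weight, pad_cone in the frame of pad_box above 0 m and y of pad_headshell in the frame of pad_box below 0 m and y of box in the frame of tray between 0.016 and 0.056 m) or (y of pad_weight in the frame of pad_box below 0 m and y of each of pad_headshell, pad_cone in the frame of pad_box above 0 m and y of box in the frame of tray between 0.016 and 0.056 m) or (y of each of pad_weight, pad_headshell, pad_cone in the frame of pad_box above 0 m and y of box in the frame of tray between 0.088 and 0.128 m)) and x of box in the frame of tray between -0.028 and 0.028 m and z of box in the frame of tray between 0 and 0.01 m and ((y of each of pad_weight, pad_headshell, pad_box in the frame of pad_cone below 0 m and y of cone in the frame of tray between -0.128 and -0.088 m) or (y of pad_weight in the frame of pad_cone above 0 m and y of each of pad_headshell, pad_box in the frame of pad_cone below 0 m and y of cone in the frame of tray between -0.056 and -0.016 m) or (y of each of pad_weight, pad_box in the frame of pad_cone below 0 m and y of pad_headshell in the frame of pad_cone above 0 m and y of cone in the frame of tray between -0.056 and -0.016 m) or (y of each of pad_weight, pad_headshell in the frame of pad_cone below 0 m and y of pad_box in the frame of pad_cone above 0 m and y of cone in the frame of tray between -0.056 and -0.016 m) or (y of each of pad_weight, pad_headshell in the frame of pad_cone above 0 m and y of pad_box in the frame of pad_cone below 0 m and y of cone in the frame of tray between 0.016 and 0.056 m) or (y of each of pad_weight, pad_box in the frame of pad_cone above 0 m and y of pad_headshell in the frame of pad_cone below 0 m and y of cone in the frame of tray between 0.016 and 0.056 m) or (y of pad_weight in the frame of pad_cone below 0 m and y of each of pad_headshell, pad_box in the frame of pad_cone above 0 m and y of cone in the frame of tray between 0.016 and 0.056 m) or (y of each of pad_weight, pad_headshell, pad_box in the frame of pad_cone above 0 m and y of cone in the frame of tray between 0.088 and 0.128 m)) and x of cone in the frame of tray between -0.028 and 0.028 m and z of cone in the frame of tray between 0 and 0.01 m and distance of jar from where it was at the start of the episode below 0.02 m); the robot touches nothing.
It fails at once if the green glass jar is moved by more than 20 mm (distance of jar from where it was at the start of the episode above 0.02 m).
It fails at once if the weight is tipped over (more than 0.7 rad) (angle between weight's own z axis and vertical above 0.7 rad).
It fails at once if the headshell is tipped over (more than 0.7 rad) (angle between headshell's own z axis and vertical above 0.7 rad).
It fails at once if the box is tipped over (more than 0.7 rad) (angle between box's own z axis and vertical above 0.7 rad).
It fails at once if the cone is tipped over (more than 0.7 rad) (angle between cone's own z axis and vertical above 0.7 rad).
It also fails if it takes over 96 s, if anything falls off the work surface, if the arm or the gripper's body presses on something with over 40 N, if the wrist force passes 120 N, or if a joint passes its speed limit or range.

## Working session

There is one attempt and no reset: what is moved stays moved. The work goes in short steps, Python scripts to look and compute and a tool call to move; the robot and the scene stay as the last step left them, time stands still between calls to the robot, and variables do not carry over. Pictures are saved under pics/ and viewed, at most 14 in all, crops included, and the job is handed in when it is done.

Besides the shell and the picture viewer there is one more tool, called after "Call:" as name(argument=value, ...) on one line, values as JSON. jog_arm: Moves the arm, as the interface text tells. Its arguments: {"type":"object","properties":{"steps":{"type":"array","items":{"type":"number"}},"squeeze":{"type":"number"}},"required":["steps"]}

```bash
mkdir -p pics; ls
cat > h.py <<'E'
import numpy as np, cv2
from plant import sensors, capture, workorder, env
from scipy.spatial.transform import Rotation as R
def grab(n,f):
    o=sensors.observe(); c=capture(n); cv2.imwrite('pics/'+f,c['frame'][:,:,::-1]); 
    T=c.get('T')
    if T is None:
        W=np.eye(4);W[:3,:3]=R.from_euler('xyz',o['ee_rot']).as_matrix();W[:3,3]=o['ee_pos'];T=W@c['tool_from_camera']
    np.savez('pics/'+f[:-4]+'.npz',K=c['intrinsics'],T=T,D=c['depth'],F=c['frame'])
    return c
def load(f): return np.load('pics/'+f+'.npz')
def cloud(d):
    D=d['D'];K=d['K'];v,u=np.mgrid[:D.shape[0],:D.shape[1]]
    P=np.stack([(u-K[0,2])/K[0,0]*D,(v-K[1,2])/K[1,1]*D,D],-1)
    return P@d['T'][:3,:3].T+d['T'][:3,3]
def ray(d,u,v,z):
    r=d['T'][:3,:3]@np.linalg.inv(d['K'])@[u,v,1];o=d['T'][:3,3];return o+r*(z-o[2])/r[2]
E
python3 - <<'E'
from h import *
for n in('scene','top'):
    c=grab(n,n+'1.png');print(n,c['T'].round(3).tolist(),c['intrinsics'].tolist())
print(sensors.observe())
E
```

```text
pics
scene [[-0.151, 0.772, -0.618, 1081.914], [0.989, 0.118, -0.094, 24.212], [0.001, -0.625, -0.78, 690.941], [0.0, 0.0, 0.0, 1.0]] [[381.18618549964907, 0.0, 276.4063282322876], [0.0, 381.18618549964907, 209.77349426445272], [0.0, 0.0, 1.0]]
top [[0.11, -0.972, 0.207, 428.82], [-0.994, -0.108, 0.022, -57.394], [0.001, -0.208, -0.978, 933.011], [0.0, 0.0, 0.0, 1.0]] [[478.70433273556597, 0.0, 279.1056592250733], [0.0, 478.70433273556597, 209.53768778687044], [0.0, 0.0, 1.0]]
{'time_s': 0.1, 'joints': array([ 1.24680618,  0.33382786,  0.03987669,  1.46618558, -0.01343293,
        1.34328869, -0.05849504]), 'joint_velocities': array([-5.80405383e-04, -8.22874445e-04, -1.42000290e-03, -2.52609288e-03,
        3.85381465e-05, -2.47441681e-03,  1.68700463e-04]), 'joint_efforts': array([ 4.77482274e-03, -6.60007811e+01,  1.37085624e+00, -4.06469393e+01,
        1.71214552e-02,  8.90072552e-03,  5.86457031e-05]), 'ee_pos': array([ 144.77957972, -633.24980894,  230.51689548]), 'ee_rot': array([-3.14015051e+00,  6.50285420e-05,  2.24768870e-01]), 'wrist_force': array([ 0.68934326, -0.06215751, -0.48315489]), 'wrist_torque': array([0.03810278, 0.01862637, 0.02343158]), 'grip_force': 0.0, 'gripper_width': 85.21094385419688}
```

View pics/top1.png

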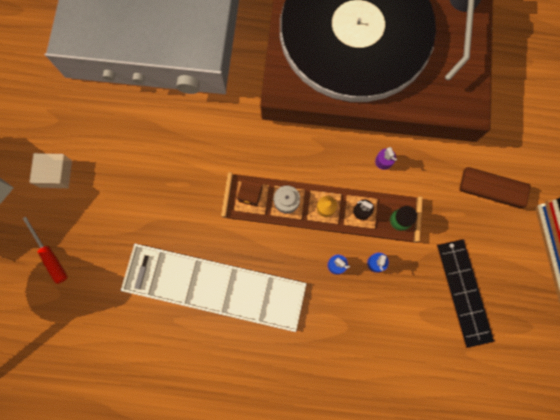

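View pics/scene1.png

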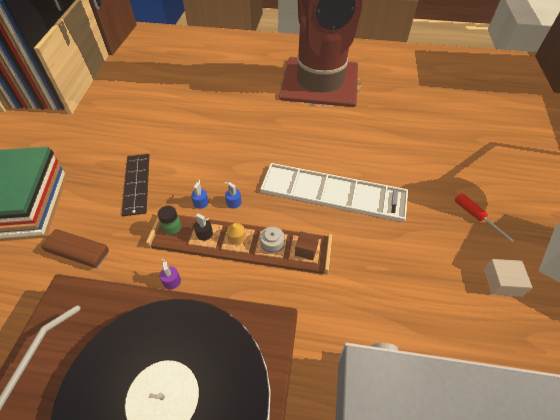

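Top view, left to right on the rack: box (250,193), weight (286,198), cone (326,205), headshell on black post (364,209) and jar (403,217). The tray's wide pockets are at (175,275), (211,285), (247,293) and (284,302), with the brush pocket at (145,270).

There are four headshell candidates: the black post at (364,209) and the look-alikes, blue at (338,264) and (377,262), purple at (386,158). The black post on a rack pad fits the description. Next I'll confirm it in a crop and measure.

Run:
```python
from h import *
a=load('top1');F=a['F'];P=cloud(a)
cv2.imwrite('pics/crop1.png',cv2.resize(F[145:335,115:435],None,fx=2.5,fy=2.5,interpolation=cv2.INTER_CUBIC)[:,:,::-1])
for f,pts in(('top1',dict(box=(250,190),weight=(287,195),cone=(326,203),hspost=(358,214),jar=(405,213),rackend=(228,190),rackend2=(419,218),plank=(268,207),p1=(175,275),p2=(211,285),p3=(247,293),p4=(284,302),table=(200,250))),('scene1',dict(box=(305,243),weight=(272,233),cone=(236,230),hs=(204,235),jar=(168,212),rackL=(328,250),rackR=(152,230),p4=(283,180),p1=(370,195)))):
    d=load(f);Q=cloud(d)
    for k,(u,v) in pts.items(): print(f,k,np.median(Q[v-1:v+2,u-1:u+2].reshape(-1,3),0).round(1))
def cam(f):return load(f)
```

```text
top1 box [646.4  21.2  52.8]
top1 weight [644.4 -49.6  53.2]
top1 cone [ 635.  -123.6   61.2]
top1 hspost [ 624.3 -186.9   45.6]
top1 jar [ 631.7 -270.3   65.4]
top1 rackend [649.3  66.8  21.6]
top1 rackend2 [ 634.9 -308.8   20.5]
top1 plank [626.5 -14.5  10.4]
top1 p1 [474.8 148.9   4.1]
top1 p2 [463.7  77.2   2.5]
top1 p3 [456.2   6.4   3.1]
top1 p4 [447.2 -65.8   2.2]
top1 table [528.5 108.3  -2.4]
scene1 box [653.2  17.2  53.5]
scene1 weight [639.2 -51.9  55.1]
scene1 cone [ 644.3 -125.5   56.4]
scene1 hs [ 653.6 -193.5   37. ]
scene1 jar [ 628.7 -272.8   68.2]
scene1 rackL [641.2  65.8  21.5]
scene1 rackR [ 648.1 -313.4   22.8]
scene1 p4 [444.  -56.1   5.6]
scene1 p1 [461.4 155.1   6. ]
```

View pics/crop1.png

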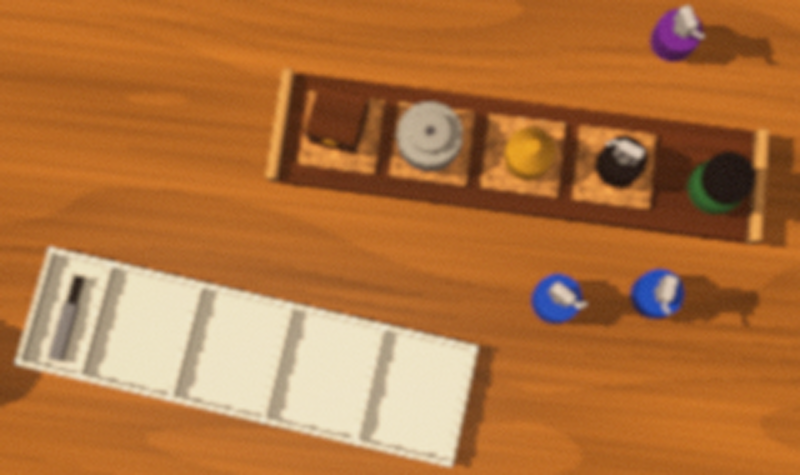

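The crop confirms the target: the headshell on the black post stands on the fourth pad, between the cone and the jar. The purple and blue ones stand on the table. I'll move above the rack for wrist views.

The manual's scale: shifts go in shares of 800 mm and turns go in shares of 120 degrees. Converting my numbers, 60.4 cm / 80 = 0.755, -41.9 cm / 80 = -0.5238, -1.3 rad / 2.0944 = -0.6207.

Call:
jog_arm(steps=[0.755,-0.5238,-0.1125,0,0,-0.6207,8.5,0.755,-0.5238,-0.1125,0,0,-0.6207,8.5,0.755,-0.5238,-0.1125,0,0,-0.6207,8.5,0.755,-0.5238,-0.1125,0,0,-0.6207,8.5,0.755,-0.5238,-0.1125,0,0,-0.6207,8.5,0.755,-0.5238,-0.1125,0,0,-0.6207,8.5,0.755,-0.5238,-0.1125,0,0,-0.6207,8.5,0.755,-0.5238,-0.1125,0,0,-0.6207,8.5,0.755,-0.5238,-0.1125,0,0,-0.6207,8.5,0.755,-0.5238,-0.1125,0,0,-0.6207,8.5,0.755,-0.5238,-0.1125,0,0,-0.6207,8.5,0.755,-0.5238,-0.1125,0,0,-0.6207,8.5])

```text
time_s: 1.6
ee_pos: [641.4, -88.5, 321.2]
ee_rot: [-3.141, -0.0, 1.525]
wrist_force: [0.7, -0.8, 0.9]
gripper_width: 85.0
grip_force: 0.0
```

Run:
```python
from h import *
grab('wrist','w1.png');grab('top','top2.png')
print(sensors.observe()['joints'].round(2), load('w1')['T'].round(2).tolist(), env.pinch_z)
```

```text
[ 0.47  0.35 -0.55  1.3   0.18  1.54 -0.1 ] [[1.0, -0.04, -0.01, 645.55], [-0.05, -0.95, -0.32, -5.9], [-0.0, 0.32, -0.95, 463.98], [0.0, 0.0, 0.0, 1.0]] 18.700000000000003
```

View pics/w1.png

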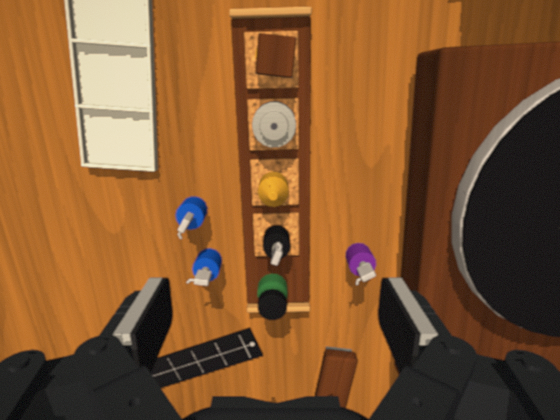

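The wrist view shows the box at (275,55), weight (273,126), cone (272,188), headshell post (277,238) and jar (272,297). The blue look-alikes are at (191,212) and (207,264), the purple one at (361,260), and two whole pockets show at left.

```bash
cat > m.py <<'E'
from h import *
ini=dict(box=(647,20),weight=(643,-50),cone=(638,-124),hs=(634,-195))
band=dict(box=(48,60),weight=(43,60),cone=(54,70),hs=(44,54))
def objs(f):
    P=cloud(load(f))
    for k,(x,y) in ini.items():
        m=(np.hypot(P[...,0]-x,P[...,1]-y)<34)&(P[...,2]>band[k][0])&(P[...,2]<band[k][1])
        Q=P[m];lo,hi=np.percentile(Q,[1,99],axis=0);r=''
        if k=='box': r=cv2.minAreaRect(Q[:,:2].astype(np.float32))
        print(f,k,len(Q),'mid',((lo+hi)/2)[:2].round(1),'ext',(hi-lo)[:2].round(1),'z',np.median(Q[:,2]).round(1),r)
if __name__=='__main__':
  for f in('top1','w1','scene1'): objs(f)
  # tray from colour: white mask, rays on rim plane z=13..17
  for f in('top1','scene1'):
    d=load(f);F=d['F'].astype(int);P=cloud(d)
    m=(F.min(-1)>120)&(P[...,0]>380)&(P[...,0]<560)&(P[...,1]>-140)&(P[...,1]<260)&(P[...,2]<30)
    n,L,S,_=cv2.connectedComponentsWithStats(cv2.morphologyEx(m.astype(np.uint8),cv2.MORPH_CLOSE,np.ones((5,5))));i=1+S[1:,4].argmax()
    v,u=np.nonzero(L==i);Q=np.array([ray(d,a,b,12)[:2] for a,b in zip(u,v)],np.float32)
    r=cv2.minAreaRect(Q);print(f,'tray',r,'corners',cv2.boxPoints(r).round(0).tolist(),'z95',np.percentile(P[L==i][:,2],[5,50,97]).round(1))
  # rim on rack: cork / plank colour
  d=load('w1');F=d['F'];P=cloud(d);hsv=cv2.cvtColor(F,cv2.COLOR_RGB2HSV)
  g=(P[...,2]>8)&(P[...,2]<24)&(abs(P[...,0]-640)<70)&(P[...,1]>-330)&(P[...,1]<90)
  print('rack',cv2.minAreaRect(P[g][:,:2].astype(np.float32)))
  for k,(x,y) in ini.items():
    m=(abs(P[...,0]-x)<27)&(abs(P[...,1]-y)<27)&(P[...,2]<30);print(k,'pad z',np.median(P[m][:,2]).round(1),'n',m.sum())
E
python3 m.py
```

```text
top1 box 430 mid [645.7  22.4] ext [42.  40.7] z 51.8 ((645.3199462890625, 22.489307403564453), (39.93057632446289, 41.78512191772461), 81.21986389160156)
top1 weight 511 mid [640.3 -49.9] ext [46.4 45.5] z 47.9 
top1 cone 107 mid [ 636.6 -127.2] ext [20.9 21. ] z 58.7 
top1 hs 181 mid [ 637.1 -198. ] ext [35.  32.4] z 48.0 
w1 box 1570 mid [646.5  21.8] ext [40.9 40.9] z 53.1 ((645.9840087890625, 21.873897552490234), (39.889122009277344, 41.05031967163086), 81.4948959350586)
w1 weight 1545 mid [641.7 -50.1] ext [46.2 45.6] z 48.0 
w1 cone 298 mid [ 637.1 -127.7] ext [22.3 21.6] z 58.7 
w1 hs 454 mid [ 637.6 -197.4] ext [33.7 32.5] z 48.9 
scene1 box 350 mid [647.   20.2] ext [41.7 40.4] z 53.8 ((647.1597290039062, 20.46964454650879), (39.66157913208008, 41.371891021728516), 80.99790954589844)
scene1 weight 398 mid [642.4 -52.1] ext [46.3 46.2] z 49.4 
scene1 cone 99 mid [ 638.4 -129.7] ext [20.2 24.5] z 58.6 
scene1 hs 154 mid [ 639.8 -200. ] ext [31.4 34.1] z 49.9 
top1 tray ((460.7392272949219, 71.22706604003906), (340.4407653808594, 93.15433502197266), 83.3985595703125) corners [[395.0, -93.0], [487.0, -103.0], [527.0, 235.0], [434.0, 246.0]] z95 [ 0.5  3.6 13.5]
scene1 tray ((461.05828857421875, 68.33894348144531), (340.9981689453125, 96.7146987915039), 83.00482177734375) corners [[392.0, -95.0], [488.0, -107.0], [530.0, 232.0], [434.0, 243.0]] z95 [ 3.3  5.8 15.1]
rack ((639.3023071289062, -120.72602844238281), (386.23919677734375, 90.17172241210938), 88.84952545166016)
box pad z 17.0 n 820
weight pad z 17.1 n 542
cone pad z 17.0 n 997
hs pad z 17.1 n 906
```

In the tool's units: 29.8 cm / 80 = 0.3725, 28 cm / 80 = 0.35, 0.105 rad / 2.0944 = 0.0501.

Call:
jog_arm(steps=[0.1383,0,-0.0125,0,0,0.0501,8.5,0.1383,0,0.125,0,0,0.0501,8.5,0.1383,0,0.2375,0,0,0.0501,8.5,0.1383,0,0.275,0,0,0.0501,8.5,0.1383,0,0.275,0,0,0.0501,8.5,0.1383,0,0.3125,0,0,0.0501,8.5,0.1383,0,0.35,0,0,0.0501,8.5,0.1383,0,0.3725,0,0,0.0501,8.5,0.1383,0,0.3725,0,0,0.0501,8.5,0.1383,0,0.3725,0,0,0.0501,8.5])

```text
time_s: 2.95
ee_pos: [646.1, 20.0, 24.5]
ee_rot: [3.14, -0.0, 1.42]
wrist_force: [-0.3, 0.8, 0.1]
gripper_width: 84.6
grip_force: 0.0
```

In the tool's units: -10 cm / 80 = -0.125, -6 cm / 80 = -0.075.

Call:
jog_arm(squeeze=30, steps=[0,0,0,0,0,0,3,0,0,0,0,0,0,3,0,0,0,0,0,0,3,0,0,0,0,0,0,3,0,0,0,0,0,0,3,0,0,0,0,0,0,3,0,0,-0.0125,0,0,0,3,0,0,-0.0375,0,0,0,3,0,0,-0.075,0,0,0,3,0,0,-0.125,0,0,0,3,0,0,-0.125,0,0,0,3])

```text
time_s: 4.32
ee_pos: [647.7, 20.5, 128.4]
ee_rot: [3.135, -0.001, 1.42]
wrist_force: [0.3, -0.1, -1.4]
gripper_width: 39.2
grip_force: 31.0
```

In the tool's units: -18.6 cm / 80 = -0.2325, -15 cm / 80 = -0.1875, -0.03 rad / 2.0944 = -0.0143.

Call:
jog_arm(steps=[-0.0375,-0.0625,0,0,0,-0.0143,3,-0.075,-0.125,0,0,0,-0.0143,3,-0.1125,-0.1875,0,0,0,-0.0143,3,-0.1388,-0.2325,0,0,0,-0.0143,3,-0.1388,-0.2325,0,0,0,-0.0143,3,-0.1388,-0.2325,0.05,0,0,-0.0143,3,-0.1388,-0.2325,0.0938,0,0,-0.0143,3,-0.1388,-0.2325,0.1188,0,0,-0.0143,3,-0.1388,-0.2325,0.1313,0,0,-0.0143,3,-0.1388,-0.2325,0.1363,0,0,-0.0143,3,-0.1388,-0.2325,0.1363,0,0,-0.0143,3])

```text
time_s: 5.7
ee_pos: [445.3, -61.7, 14.8]
ee_rot: [3.141, -0.0, 1.45]
wrist_force: [-0.3, -0.1, -1.1]
gripper_width: 39.7
grip_force: 31.1
```

In the tool's units: -11 cm / 80 = -0.1375, -6 cm / 80 = -0.075.

Call:
jog_arm(steps=[0,0,0.0025,0,0,0,3,0,0,0.0044,0,0,0,3,0,0,0.0044,0,0,0,3,0,0,0.0044,0,0,0,5,0,0,0.0044,0,0,0,5.2,0,0,0.0044,0,0,0,5.2,0,0,-0.0125,0,0,0,5.2,0,0,-0.0375,0,0,0,5.2,0,0,-0.075,0,0,0,8.5,0,0,-0.1375,0,0,0,8.5,0,0,-0.1375,0,0,0,8.5])

```text
time_s: 7.08
ee_pos: [447.4, -61.9, 128.7]
ee_rot: [3.134, 0.001, 1.45]
wrist_force: [1.1, -0.6, -0.3]
gripper_width: 84.9
grip_force: 0.0
```

In the tool's units: 19.4 cm / 80 = 0.2425, 18 cm / 80 = 0.225.

Call:
jog_arm(steps=[0.0125,0.075,0,0,0,0,8.5,0.025,0.15,0,0,0,0,8.5,0.0438,0.225,0,0,0,0,8.5,0.0438,0.2425,0,0,0,0,8.5,0.0438,0.2425,0.0125,0,0,0,8.5,0.0438,0.2425,0.05,0,0,0,8.5,0.0438,0.2425,0.1,0,0,0,8.5,0.0438,0.2425,0.1225,0,0,0,8.5,0.0438,0.2425,0.1225,0,0,0,8.5,0.0438,0.2425,0.1225,0,0,0,8.5])

```text
time_s: 8.32
ee_pos: [642.3, -50.6, 28.0]
ee_rot: [3.14, -0.0, 1.45]
wrist_force: [0.8, 0.4, 1.0]
gripper_width: 85.1
grip_force: 0.0
```

Run:
```python
from h import *
c=grab('top','top3.png');d=load('w1')
a=cv2.resize(c['frame'][150:340,115:435],None,fx=2,fy=2,interpolation=cv2.INTER_CUBIC)
b=cv2.resize(d['F'][205:285,250:310],(285,380),interpolation=cv2.INTER_CUBIC)[:,:160*3]
cv2.imwrite('pics/c2.png',np.hstack([a,b[:380,:160]if 0 else cv2.resize(b,(160,380))])[:,:,::-1])
```

```text
(no output)
```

View pics/c2.png

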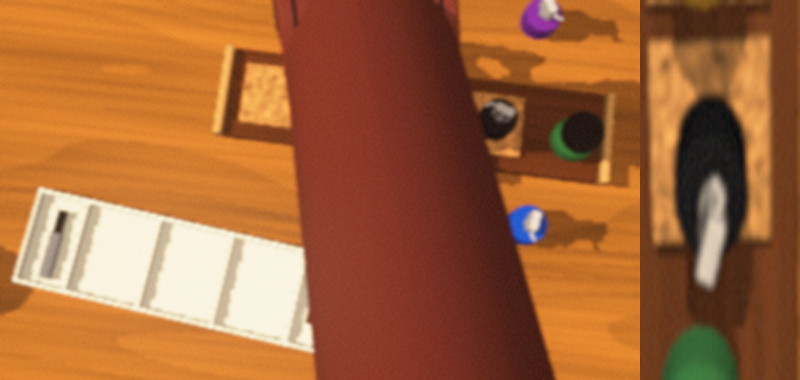

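The arm hides most of the row. The box's pad at (265,90) is empty, and the headshell at (500,118) is undisturbed. I'll grip the weight.

In the tool's units: -10 cm / 80 = -0.125, -9.5 cm / 80 = -0.1188.

Call:
jog_arm(squeeze=55, steps=[0,0,0,0,0,0,4,0,0,0,0,0,0,4,0,0,0,0,0,0,4,0,0,0,0,0,0,4,0,0,0,0,0,0,4,0,0,-0.0125,0,0,0,4,0,0,-0.0375,0,0,0,4,0,0,-0.075,0,0,0,4,0,0,-0.1188,0,0,0,4,0,0,-0.125,0,0,0,4,0,0,-0.125,0,0,0,4])

```text
time_s: 9.75
ee_pos: [641.5, -50.6, 126.5]
ee_rot: [3.141, 0.0, 1.45]
wrist_force: [-0.5, 0.2, -3.4]
gripper_width: 47.7
grip_force: 57.5
```

In the tool's units: -19.4 cm / 80 = -0.2425, 10.5 cm / 80 = 0.1313.

Call:
jog_arm(steps=[0.0125,-0.0625,0,0,0,0,4,0.025,-0.125,0,0,0,0,4,0.0375,-0.1875,0,0,0,0,4,0.0475,-0.2425,0,0,0,0,4,0.0475,-0.2425,0,0,0,0,4,0.0475,-0.2425,0.05,0,0,0,4,0.0475,-0.2425,0.0938,0,0,0,4,0.0475,-0.2425,0.1188,0,0,0,4,0.0475,-0.2425,0.1313,0,0,0,4,0.0475,-0.2425,0.1375,0,0,0,4,0.0475,-0.2425,0.1375,0,0,0,4,0.0475,-0.2425,0.1375,0,0,0,4])

```text
time_s: 11.25
ee_pos: [454.2, 10.7, 17.0]
ee_rot: [3.14, -0.0, 1.45]
wrist_force: [0.0, -0.0, -3.6]
gripper_width: 48.0
grip_force: 57.8
```

In the tool's units: -11 cm / 80 = -0.1375, -6 cm / 80 = -0.075.

Call:
jog_arm(steps=[0,0,0.0019,0,0,0,4,0,0,0.0031,0,0,0,4,0,0,0.0031,0,0,0,4,0,0,0.0031,0,0,0,5.9,0,0,0.0031,0,0,0,5.9,0,0,0.0031,0,0,0,5.9,0,0,-0.0063,0,0,0,6.2,0,0,-0.0375,0,0,0,6.2,0,0,-0.075,0,0,0,8.5,0,0,-0.1375,0,0,0,8.5,0,0,-0.1375,0,0,0,8.5])

```text
time_s: 12.62
ee_pos: [456.1, 10.9, 130.2]
ee_rot: [3.135, 0.0, 1.45]
wrist_force: [0.5, -0.2, -0.4]
gripper_width: 85.2
grip_force: 0.0
```

In the tool's units: 19.8 cm / 80 = 0.2475, 16 cm / 80 = 0.2.

Call:
jog_arm(steps=[-0.0375,0.0675,0,0,0,0,8.5,-0.075,0.135,0,0,0,0,8.5,-0.1125,0.2,0,0,0,0,8.5,-0.1438,0.2475,0,0,0,0,8.5,-0.1438,0.2475,0,0,0,0,8.5,-0.1438,0.2475,0.05,0,0,0,8.5,-0.1438,0.2475,0.1,0,0,0,8.5,-0.1438,0.2475,0.13,0,0,0,8.5,-0.1438,0.2475,0.13,0,0,0,8.5,-0.1438,0.2475,0.13,0,0,0,8.5])

```text
time_s: 13.88
ee_pos: [636.7, -127.0, 23.4]
ee_rot: [3.141, -0.0, 1.45]
wrist_force: [0.3, 0.5, 1.1]
gripper_width: 84.9
grip_force: 0.0
```

In the tool's units: -0.3 cm / 80 = -0.0038.

Call:
jog_arm(squeeze=45, steps=[0,0,0,0,0,0,2.8,0,0,0,0,0,0,2.8,0,0,0,0,0,0,2.8,0,0,0,0,0,0,2.8,0,0,0,0,0,0,2.8,0,0,0,0,0,0,2.8,0,0,-0.0038,0,0,0,2.8])

```text
time_s: 14.75
ee_pos: [636.1, -127.4, 25.3]
ee_rot: [-3.141, -0.0, 1.45]
wrist_force: [-0.3, 0.9, -1.5]
gripper_width: 36.7
grip_force: 45.2
```

In the tool's units: -19.8 cm / 80 = -0.2475, 18.7 cm / 80 = 0.2338.

Call:
jog_arm(steps=[0,0,-0.0375,0,0,0,2.8,0,0,-0.075,0,0,0,2.8,0,0,-0.125,0,0,0,2.8,0.05,-0.0625,-0.125,0,0,0,2.8,0.1,-0.1125,-0.125,0,0,0,2.8,0.15,-0.1625,-0.125,0,0,0,2.8,0.2,-0.2125,-0.125,0,0,0,2.8,0.2338,-0.2475,-0.125,0,0,0,2.8,0.2338,-0.2475,-0.125,0,0,0,2.8,0.2338,-0.2475,-0.075,0,0,0,2.8,0.2338,-0.2475,-0.025,0,0,0,2.8,0.2338,-0.2475,-0.025,0,0,0,2.8])

```text
time_s: 16.25
ee_pos: [460.4, 81.2, 43.1]
ee_rot: [-3.136, 0.001, 1.449]
wrist_force: [0.1, -0.5, -0.7]
gripper_width: 36.3
grip_force: 45.8
```

In the tool's units: 3.3 cm / 80 = 0.0413, 3.2 cm / 80 = 0.04.

Call:
jog_arm(steps=[0,0,0.0188,0,0,0,2.8,0,0,0.0338,0,0,0,2.8,0,0,0.04,0,0,0,2.8,0,0,0.0413,0,0,0,2.8,0,0,0.0413,0,0,0,2.8])

```text
time_s: 16.88
ee_pos: [462.6, 82.2, 12.6]
ee_rot: [3.141, -0.0, 1.45]
wrist_force: [0.7, 0.5, -1.2]
gripper_width: 35.9
grip_force: 45.9
```

In the tool's units: -12 cm / 80 = -0.15, -7 cm / 80 = -0.0875.

Call:
jog_arm(steps=[0,0,0.0019,0,0,0,2.8,0,0,0.0028,0,0,0,2.8,0,0,0.0028,0,0,0,2.8,0,0,0.0028,0,0,0,4.9,0,0,0.0028,0,0,0,4.9,0,0,0.0028,0,0,0,4.9,0,0,-0.0063,0,0,0,5,0,0,-0.0375,0,0,0,5,0,0,-0.0875,0,0,0,8.5,0,0,-0.15,0,0,0,8.5,0,0,-0.15,0,0,0,8.5])

```text
time_s: 18.25
ee_pos: [464.7, 82.8, 136.4]
ee_rot: [3.135, -0.001, 1.45]
wrist_force: [-0.5, 0.0, -1.0]
gripper_width: 85.0
grip_force: 0.0
```

In the tool's units: -25.6 cm / 80 = -0.32, -24 cm / 80 = -0.3.

Call:
jog_arm(steps=[-0.0625,0.05,0,0,0,0,8.5,-0.125,0.1,0,0,0,0,8.5,-0.1875,0.15,0,0,0,0,8.5,-0.25,0.2025,-0.0125,0,0,0,8.5,-0.3,0.2425,-0.0125,0,0,0,8.5,-0.32,0.2588,-0.0125,0,0,0,8.5,-0.32,0.2588,-0.0125,0,0,0,8.5,-0.32,0.2588,-0.0125,0,0,0,8.5])

```text
time_s: 19.25
ee_pos: [636.4, -195.3, 141.9]
ee_rot: [-3.141, -0.001, 1.451]
wrist_force: [0.9, 0.1, 0.3]
gripper_width: 85.3
grip_force: 0.0
```

Run:
```python
from h import *
c=grab('wrist','w2.png');t=grab('top','top4.png');s=grab('scene','scene4.png')
a=c['frame'];b=cv2.resize(s['frame'][150:290,130:430],(480,224),interpolation=cv2.INTER_CUBIC)
a=cv2.resize(a,(480,360))
cv2.imwrite('pics/c3.png',np.vstack([a,b])[:,:,::-1])
```

```text
(no output)
```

View pics/c3.png

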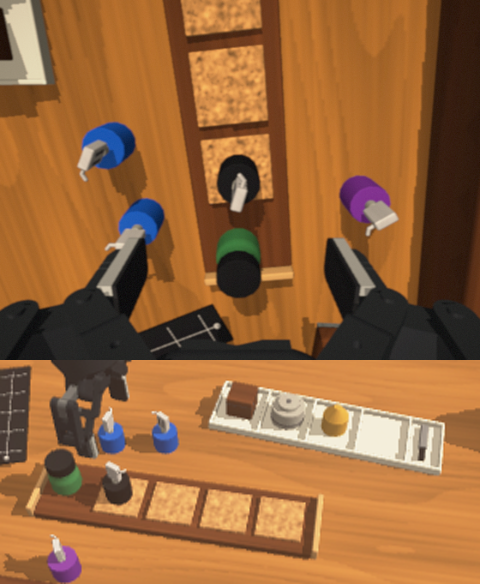

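The wrist view (upper) shows the post at (238,180) with its finger lift toward −y (237,208), clear of the pads. The scene view (lower) shows box, weight and cone standing upright in their pockets. Next I'll check the look-alikes' clearance from the fingers and the positions of the pieces.

Run:
```python
from h import *
for f in('top1','w2'):
    d=load(f);P=cloud(d);h=cv2.cvtColor(d['F'],cv2.COLOR_RGB2HSV)
    m=(h[...,0]>105)&(h[...,0]<150)&(h[...,1]>130)&(P[...,2]>10)&(P[...,2]<60)&(P[...,0]>480)&(P[...,0]<800)&(P[...,1]<-100)&(P[...,1]>-300)
    n,L,S,_=cv2.connectedComponentsWithStats(m.astype(np.uint8))
    for i in range(1,n):
        if S[i,4]>40:
            Q=P[L==i];print(f,S[i,4],Q.min(0).round(),Q.max(0).round())
import m
m.ini={'hs':(637,-197)};m.objs('w2')
m.ini=dict(box=(445,-61),weight=(454,10),cone=(462,82));m.band=dict(box=(35,50),weight=(30,50),cone=(41,60))
m.objs('scene4');m.objs('top4')
```

```text
top1 133 [ 732. -248.   12.] [ 763. -220.   35.]
top1 136 [ 523. -238.   11.] [ 557. -218.   35.]
top1 157 [ 511. -172.   16.] [ 545. -142.   35.]
w2 1698 [ 514. -177.   10.] [ 548. -143.   34.]
w2 1513 [ 732. -254.   10.] [ 767. -220.   34.]
w2 1390 [ 526. -252.   10.] [ 560. -218.   34.]
w2 hs 1489 mid [ 638.  -197.8] ext [33.3 32.5] z 48.9 
scene4 box 227 mid [445.6 -61. ] ext [41.4 40.8] z 41.1 ((444.9580383300781, -61.11256408691406), (40.51490020751953, 41.30235290527344), 81.16956329345703)
scene4 weight 274 mid [454.4   9.3] ext [48.5 46.6] z 36.4 
scene4 cone 71 mid [464.   80.7] ext [19.1 25.4] z 46.7 
top4 box 473 mid [444.5 -59.3] ext [40.1 40.3] z 39.0 ((444.3941345214844, -59.22712707519531), (39.85453796386719, 39.43232345581055), 82.65442657470703)
top4 weight 561 mid [453.  11.] ext [46.3 45.8] z 34.8 
top4 cone 120 mid [460.9  81.2] ext [22.4 20.7] z 45.4
```

In the tool's units: 11.8 cm / 80 = 0.1475, 0.15 cm / 80 = 0.0019.

Call:
jog_arm(steps=[-0.0025,0.0019,0.0375,0,0,0,8.5,-0.0025,0.0019,0.075,0,0,0,8.5,-0.0025,0.0019,0.1125,0,0,0,8.5,-0.0025,0.0019,0.1375,0,0,0,8.5,-0.0025,0.0019,0.1475,0,0,0,8.5,-0.0025,0.0019,0.1475,0,0,0,8.5])

```text
time_s: 20.15
ee_pos: [638.3, -199.0, 24.5]
ee_rot: [3.142, -0.0, 1.45]
wrist_force: [-0.6, 0.4, 0.5]
gripper_width: 84.9
grip_force: 0.0
```

Call:
jog_arm(squeeze=30, steps=[0,0,0,0,0,0,2.6,0,0,0,0,0,0,2.6,0,0,0,0,0,0,2.6,0,0,0,0,0,0,2.6,0,0,0,0,0,0,2.6,0,0,0,0,0,0,2.6,0,0,0,0,0,0,2.6])

```text
time_s: 21.02
ee_pos: [638.6, -199.3, 25.1]
ee_rot: [3.141, 0.0, 1.45]
wrist_force: [-1.5, 0.6, 5.4]
gripper_width: 35.0
grip_force: 30.0
```

In the tool's units: 33 cm / 80 = 0.4125, 30 cm / 80 = 0.375.

Call:
jog_arm(steps=[0,0,-0.0125,0,0,0,2.6,0,0,-0.05,0,0,0,2.6,0,0,-0.1,0,0,0,2.6,0.025,-0.025,-0.125,0,0,0,2.6,0.075,-0.05,-0.125,0,0,0,2.6,0.1375,-0.0875,-0.125,0,0,0,2.6,0.2,-0.125,-0.125,0,0,0,2.6,0.2625,-0.1675,-0.125,0,0,0,2.6,0.325,-0.2063,-0.125,0,0,0,2.6,0.375,-0.2375,-0.125,0,0,0,2.6,0.4125,-0.2613,-0.125,0,0,0,2.6,0.4125,-0.2613,-0.125,0,0,0,2.6])

```text
time_s: 22.52
ee_pos: [469.2, 156.6, 125.0]
ee_rot: [3.141, -0.0, 1.455]
wrist_force: [0.5, -0.9, -0.7]
gripper_width: 35.1
grip_force: 30.1
```

In the tool's units: 11 cm / 80 = 0.1375, 10.8 cm / 80 = 0.135.

Call:
jog_arm(steps=[0,0,0.0375,0,0,0,2.6,0,0,0.075,0,0,0,2.6,0,0,0.1063,0,0,0,2.6,0,0,0.125,0,0,0,2.6,0,0,0.135,0,0,0,2.6,0,0,0.1375,0,0,0,2.6,0,0,0.1375,0,0,0,2.6])

```text
time_s: 23.4
ee_pos: [471.0, 153.8, 14.9]
ee_rot: [3.141, -0.0, 1.45]
wrist_force: [-0.6, 0.0, 0.0]
gripper_width: 34.7
grip_force: 30.1
```

In the tool's units: -17 cm / 80 = -0.2125, -12 cm / 80 = -0.15.

Call:
jog_arm(steps=[0,0,0.0025,0,0,0,2.6,0,0,0.0035,0,0,0,2.6,0,0,0.0035,0,0,0,2.6,0,0,0.0035,0,0,0,4.9,0,0,0.0035,0,0,0,4.9,0,0,0.0035,0,0,0,4.9,0,0,-0.0063,0,0,0,5,0,0,-0.0375,0,0,0,5,0,0,-0.0875,0,0,0,5,0,0,-0.15,0,0,0,8.5,0,0,-0.2125,0,0,0,8.5,0,0,-0.2125,0,0,0,8.5])

```text
time_s: 24.9
ee_pos: [472.5, 154.7, 188.6]
ee_rot: [3.135, -0.002, 1.45]
wrist_force: [0.6, 0.1, 0.1]
gripper_width: 85.2
grip_force: 0.0
```

Run:
```python
from h import *
t=grab('top','top5.png');s=grab('scene','scene5.png')
cv2.imwrite('pics/c4.png',cv2.resize(s['frame'][140:290,130:430],(800,400),interpolation=cv2.INTER_CUBIC)[:,:,::-1])
import m
m.ini=dict(box=(445,-61),weight=(454,10),cone=(462,82),hs=(471,153));m.band=dict(box=(35,50),weight=(30,50),cone=(41,60),hs=(31,41))
m.objs('scene5');m.objs('top5')
Q=cloud(load('scene5'));print('jar',Q[212,168])
```

```text
scene5 box 227 mid [446.2 -60.6] ext [40.7 40.3] z 41.1 ((446.5943603515625, -60.99040222167969), (39.944969177246094, 42.39257049560547), 83.46231079101562)
scene5 weight 277 mid [454.4   9.4] ext [47.5 46.6] z 36.3 
scene5 cone 70 mid [464.4  79.3] ext [19.5 23.1] z 45.5 
scene5 hs 125 mid [472.  152.8] ext [33.4 34.5] z 36.5 
top5 box 473 mid [444.3 -59.4] ext [40.2 40.1] z 39.1 ((444.16278076171875, -59.228515625), (39.86003112792969, 39.81568145751953), 82.33963775634766)
top5 weight 557 mid [453.1  11. ] ext [46.1 45.9] z 35.0 
top5 cone 114 mid [461.2  80.9] ext [22.4 20.1] z 45.6 
top5 hs 222 mid [470.1 154.1] ext [33.2 33. ] z 35.2 
jar [ 630.1723209  -271.87190262   70.26112052]
```

View pics/c4.png

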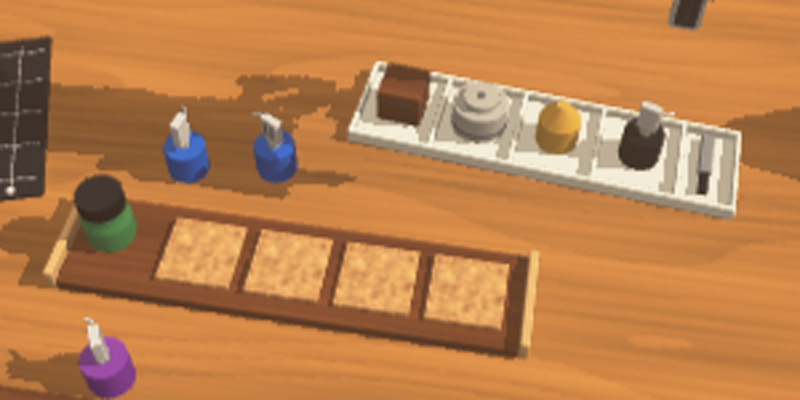

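All four pieces stand upright in their pockets: box (403,95), weight (480,110), cone (558,128), headshell (641,140). The jar is unmoved at (105,215).

```bash
python3 -c "
from h import *
print(workorder.hand_in())"
```

```text
the job is handed in; nothing more can be done
None
```

I handed the job in at about 25 s on the robot's clock: box, weight, cone and headshell stand upright in the tray in reverse order, each within about 3 mm of its pocket centre by camera, and the jar is where it was; no verdict came back.

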